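Turn the heel leaf of a sample case over its spine

ROBOT

A 6-joint arm with a two-finger parallel gripper is mounted at the origin on a cart in front of the work surface, level with it; the furniture and walls round the work are solid. World frame = base frame: x ahead of the robot, y to its left, z up, the work surface at z = 0. Lengths are in m, angles in degrees, forces in N, time in s.
With the tool pointing down it reaches from about 0.35 to 0.875 m from the base axis. Payload 4.2 kg.
Tool frame: the origin (TCP) lies midway between the tips of the shut fingers; the grasp point (between the pads) lies 19 mm behind it; z points along the fingers, y is the line along which they close (so a half turn about z gives the same grasp; the last joint's range is limited). The gripper opens to 87 mm and grips with 3 to 60 N. Pads are 19 mm wide; open, the fingers measure 117 mm over their backs; the gripper's body (75 mm by 190 mm) begins 51 mm behind the grasp point.
Start: joints at [-58.006, 22.042, 0.453, 0, -68.411, -14.817], TCP at [0.185, -0.597, 0.223] pointing down, gripper open.
Joint ranges: [-179.83, 179.83], [-69.29, 118.12], [-61.27, 80.66], [-181.25, 117.63], [-171.15, -9.14], [-177.46, 177.46]. Speed limits (degrees/s): [159.86, 159.86, 180, 180, 180, 180].

INTERFACE

Orientations are given as a 3x3 rotation matrix whose columns are the frame's x, y, z axes.
In Python, from station import sense, capture, finish_job, silhouettes, landmark_of gives the robot as it stands.
- The arm moves only by the tool step_arm, never from a script. Its arguments are lists of equal length, an entry for each row: "linear": the shift along the tool's x, y, z in mm, a list of three; "delta_rot": the turn, a rotation vector about the tool's x, y, z in rad, a list of three; "grip": the finger opening in mm, from 0 to 87. A call has 1 to 10 rows; each row shifts and turns the commanded pose from where the row before left it, along the tool's axes as they then stand; what a row does not reach is not made up. A row lasts 1/8 s, in which the tool goes at most 62.5 mm and 10.7 degrees, less where a joint would pass 70% of its speed; a pose out of reach is approached as far as the arm can. A call with a gripper value outside its range is refused whole. The fingers move at their own pace and stop on an object; the grip force is fixed at half the most. Time passes only in rows, so rows that do not move let the fingers close. It gives the time, the measured TCP pose, the force, the opening and the grip force at its end, in the units of the state.
- sense(): the state, without advancing time (a new reading comes with each control period).
- capture(name): name is "scene" or "top"; returns a dict with "img" (480x640x3 uint8, red, green, blue), "fx", "fy", "cx", "cy" (pixels), "k1" (the pictures are not rectified: a ray, as slopes to the right and down, at radius r is drawn at 1 + k1 r^2 times it, then the intrinsics apply), "world_to_cam" (4x4, takes a point from world to camera coordinates). Camera axes: x right, y up, looking along -z (the intrinsics and any distortion apply to the point x, -y, -z); pixel columns grow to the right and rows downward; lengths in m; the calibration is good to about 2 mm. A picture is of the moment at which its call begins. There is no depth.
- finish_job(): hands the job in; it is judged then, once.
Trained networks look in the newest picture that a camera, given by its name, has taken for a name from the list of things; names that differ only in an ending like _2 or _b are one class to them, and where a whole thing is asked for, a point or a joint stands for the part that bears it (a point fixed in the world has none). Each returns a list of dicts, best first, with "score" (0 to 1); they miss things now and then, are a little off and sometimes report something else, mostly with a low value. They report only what shows in the picture. A call takes as long as a camera call.
- silhouettes(camera, label): "mask" (480x640 bool, what is visible of it) and "point" ([column, row] in pixels, amid what is visible of it).
- landmark_of(camera, label): "point" ([column, row] in pixels: a listed point, or the origin of a listed thing).
The state is a dict: "time_s": time; "joints": joint angles; "joint_velocities": joint speeds; "effort": joint torques, N m; "tcp_pos": TCP position; "ee_rot": TCP orientation; "wrist_force": force on the tool from outside, world axes, zero at the start; "moment": the same for the moment, N m; "gripper_width": opening from 0.0 (shut) to 1.0 (fully open); "gripper_force": force on a finger pad.
Only numpy, scipy, OpenCV 4.12 (cv2) and the standard library are available. Lean on these libraries where they do the work, as an engineer would, in place of code of your own. Each camera call takes 0.05 s, during which the arm holds its last target. There are 200 camera calls.

TASK

Turn the sample leaf that carries the black rubber heel lift over its spine, from left to right, until it lies flat over the right-hand tray of the case, and take the hand away. Only push it with the fingertips or the outside of the fingers: do not pinch the leaf and do not lift or shift the case. Leave the buckle leaf and the loose things beside the case as they are.

Things in the scene. Friction and masses are not known exactly. Their poses are not given: they have to be found in the camera images.
- case: Open wooden sample case, 198 (x) x 204 mm (y), 60 mm high, 2 kg, loose. Origin: on the table under the middle of its spine; x points across the spine from the left trays to the right trays (about world -y), y along the spine away from the robot. Outer walls 99 mm from the spine. Heel leaf on the half nearer the robot (y = -49.5 mm), buckle leaf beyond; both start over the left trays.
- heel_leaf (a joint): Heel leaf's hinge, rad: 0 = flat over the left tray, 1.57 = upright, 3.14 = flat over the right tray (end stops). Starts ajar at 0.10 to 0.35. Stiff: the leaf (0.11 kg) stays wherever it is left, does not fall, and takes about 2 N at its free edge to move. Flat, its underside is 62 mm above the table and it overhangs the left wall by 33 mm.
- heel_edge (a point): Middle of the heel leaf's free edge, 132 mm from the hinge axis, at half thickness (moves with the leaf). The leaf is a plywood board 6 mm thick and 90 mm wide whose plane holds the axis; a black heel lift 56 x 67 x 10 mm is fixed on its upper face, 60 mm from the axis, and ends up hanging inside the right tray.
- heel_spine (a point): Point on the hinge axis at the middle of the heel leaf's width, 65 mm above the table.
- heel_upper_strip: Thin brown cork strip on the leaf's upper face (at the start) along its free edge, 36 mm deep from 92 to 128 mm off the axis, 82 mm wide, 2 mm proud. Origin: its middle. It must not be pressed at the same time as the under strip (that would be a pinch).
- heel_under_strip: The same strip on the underside; after the leaf is turned over, this one faces up.
- buckle_leaf (a joint): Hinge of the other, like leaf, which carries a metal buckle 39 x 45 mm; to be left alone. Same meaning of values; it starts at 0.05 to 0.25.
- buckle_edge (a point): Middle of the buckle leaf's free edge, 132 mm from the hinge axis.
- spool: Wooden spool of brown thread, 36 mm across, 50 mm tall, standing loose beside the right wall of the case, within 0.15 m of it. Origin: centre of its underside.
- tin: Shallow round tin of tacks, 68 mm across, 20 mm high, loose, beside the right wall of the case, within 0.15 m of it. Origin: centre of its underside.
- wax: Yellow block of wax, 34 x 52 x 18 mm, loose, beside the right wall of the case, within 0.15 m of it. Origin: centre of its underside.

How it is judged:
By the outcome, as a careful person would: the job done as asked, in the order asked, and still so for the second after the job is handed in, with the robot touching nothing.
It also fails if it takes over 38 s, if anything falls off the work surface, if the arm or the gripper's body presses on something with over 40 N, if the wrist force passes 120 N, or if a joint passes its speed limit or range.

## Working session

There is one attempt and no reset: what is moved stays moved. The work goes in short steps, Python scripts to look and compute and a tool call to move; the robot and the scene stay as the last step left them, time stands still between calls to the robot, and variables do not carry over. Pictures are saved under pics/ and viewed, at most 10 in all, crops included, and the job is handed in when it is done.

Besides the shell and the picture viewer there is one more tool, called after "Emit:" as name(argument=value, ...), one argument or row to a line, values as JSON. step_arm: Moves the arm, as the interface text tells. Its arguments: {"type":"object","properties":{"linear":{"type":"array"},"delta_rot":{"type":"array"},"grip":{"type":"array"}},"required":["linear","delta_rot","grip"]}

```bash
mkdir -p pics; cat > h.py <<'E'
import numpy as np, cv2
from station import sense, capture, finish_job, silhouettes, landmark_of
def proj(c,P):
    p=np.c_[np.atleast_2d(P),np.ones(len(np.atleast_2d(P)))]@np.array(c["world_to_cam"]).T
    s=np.c_[p[:,0]/-p[:,2],-p[:,1]/-p[:,2]]; r2=(s**2).sum(1,keepdims=True)
    s=s*(1+c["k1"]*r2); return s*[c["fx"],c["fy"]]+[c["cx"],c["cy"]]
def ray(c,uv):
    d=(np.array(uv)-[c["cx"],c["cy"]])/[c["fx"],c["fy"]]; s=d.copy()
    for _ in range(20): s=d/(1+c["k1"]*(s@s))
    W=np.array(c["world_to_cam"]);R=W[:3,:3]
    return -R.T@W[:3,3], R.T@np.array([s[0],-s[1],-1])
def atz(c,uv,z):
    o,d=ray(c,uv); return o+d*(z-o[2])/d[2]
E
python3 - <<'E'
from h import *
for n in("scene","top"):
    c=capture(n); cv2.imwrite(f"pics/{n}0.png",c["img"][...,::-1])
    o,_=ray(c,[320,240]); print(n,"cam at",o.round(3))
    for l,z in(("case",0),("heel_spine",.065),("heel_edge",.09),("heel_upper_strip",.09),("buckle_edge",.08),("spool",0),("tin",0),("wax",0)):
        for r in landmark_of(n,l)[:2]: print(l,round(r["score"],2),np.round(r["point"],1),atz(c,r["point"],z).round(4))
s=sense(); print(s["tcp_pos"],s["ee_rot"],s["time_s"])
E
```

```text
scene cam at [-0.018  0.532  0.547]
case 0.86 [319.8 280.1] [0.587  0.2685 0.    ]
case 0.33 [331.8 265. ] [0.618  0.2306 0.    ]
heel_spine 0.9 [331.4 267.1] [0.5376 0.2693 0.065 ]
heel_edge 0.58 [257.2 267.1] [0.5556 0.3873 0.09  ]
heel_upper_strip 0.65 [270.2 261.1] [0.5619 0.3641 0.09  ]
buckle_edge 0.32 [258.2 264.1] [0.5749 0.3803 0.08  ]
spool 0.55 [430.8 273.4] [0.5217 0.0768 0.    ]
tin 0.98 [376.5 231.5] [0.6818 0.0998 0.    ]
wax 0.92 [407.9 246.5] [0.6104 0.0695 0.    ]
top cam at [0.463 0.23  0.978]
case 0.69 [287.3 240.5] [0.5968 0.2754 0.    ]
case 0.46 [383.  192.9] [0.6771 0.1056 0.    ]
heel_spine 0.73 [292.2 266.2] [0.5459 0.2652 0.065 ]
heel_edge 0.67 [210.2 271.5] [0.5383 0.3935 0.09  ]
heel_upper_strip 0.82 [220.8 273.5] [0.5347 0.3767 0.09  ]
buckle_edge 0.76 [205.  209.5] [0.6396 0.4038 0.08  ]
buckle_edge 0.31 [384.4 192.1] [0.6609 0.1134 0.08  ]
spool 0.81 [399.  285.2] [0.5143 0.0846 0.    ]
spool 0.46 [383.8 190.8] [0.6809 0.104  0.    ]
tin 0.71 [381.7 192.5] [0.6779 0.1079 0.    ]
tin 0.61 [289.  240.8] [0.5962 0.2725 0.    ]
wax 0.97 [396.5 234.2] [0.6031 0.0851 0.    ]
[ 0.18463909 -0.59709614  0.22257934] [[-9.55383277e-01 -2.95368904e-01  6.44265063e-05]
 [-2.95368908e-01  9.55383276e-01 -6.49069258e-05]
 [-4.23805191e-05 -8.10405784e-05 -9.99999996e-01]] 0.9
```

View pics/scene0.png

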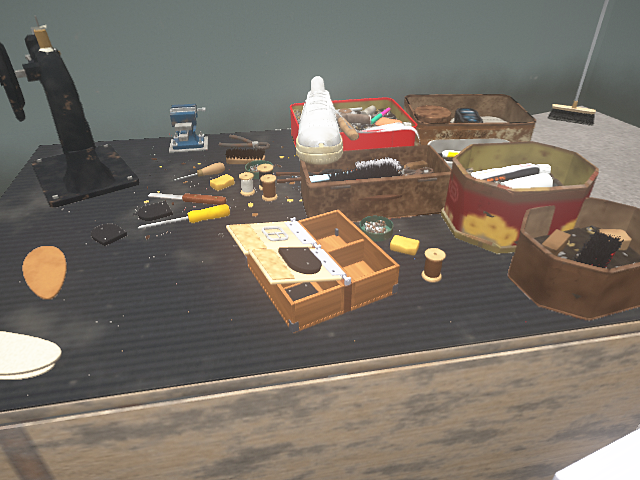

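View pics/top0.png

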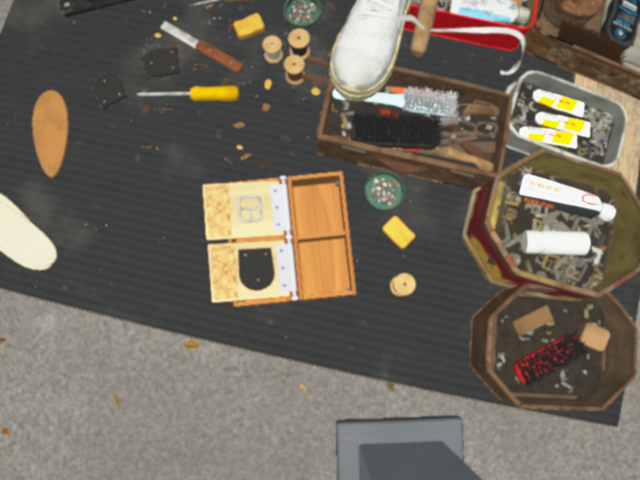

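The case stands with both leaves to the left (heel leaf near (255,270) in top) and tin, wax and spool to the right. I'll fit the case pose and the leaf angles to the landmarks and visible rim corners.

```bash
cat > fit.py <<'E'
from h import *
from scipy.optimize import least_squares
def T(p,P):
    a=p[2]; P=np.atleast_2d(P); ex=np.array([np.cos(a),np.sin(a),0]); ey=np.array([-np.sin(a),np.cos(a),0])
    return np.array([p[0],p[1],0])+P[:,:1]*ex+P[:,1:2]*ey+P[:,2:]*[0,0,1]
def leaf(r,y,th,h=0): return [-r*np.cos(th)+h*np.sin(th),y,.065+r*np.sin(th)+h*np.cos(th)]
def pts(p): return {"case":[0,0,0],"heel_spine":[0,-.0495,.065],"heel_edge":leaf(.132,-.0495,p[3]),"heel_upper_strip":leaf(.11,-.0495,p[3],.005),"buckle_edge":leaf(.132,.0495,p[4])}
E
cat > r.py <<'E'
from fit import *
cams={n:capture(n) for n in("scene","top")}
obs=[]
for n,c in cams.items():
    for l in pts([0]*5):
        r=landmark_of(n,l)
        if r and r[0]["score"]>.5: obs.append((n,l,r[0]["point"]))
eye=[([.099,.102,.06],(343,172)),([.099,-.102,.06],(355,296))]
def f(p):
    q=pts(p); e=[proj(cams[n],T(p,q[l]))[0]-u for n,l,u in obs]
    e+=[2*(proj(cams["top"],T(p,P))[0]-u) for P,u in eye]; return np.ravel(e)
s=least_squares(f,[.595,.27,-1.57,.2,.15],loss="soft_l1",f_scale=2); p=s.x
print(p.round(4)); print([(o[0][0],o[1],e.round(1).tolist()) for o,e in zip(obs,f(p).reshape(-1,2))])
np.save("p.npy",p); out=[]
for n,c in cams.items():
    k=4; im=cv2.resize(c["img"][...,::-1],None,fx=k,fy=k,interpolation=cv2.INTER_CUBIC)
    def dr(P,col): 
        q=(proj(c,T(p,P))*k+k/2).astype(int); cv2.polylines(im,[q],True,col,1)
    dr([[-.099,-.102,.06],[.099,-.102,.06],[.099,.102,.06],[-.099,.102,.06]],(0,255,0))
    for y,th,col in((-.0495,p[3],(0,0,255)),(.0495,p[4],(255,0,0))):
        dr([leaf(0,y-.045,th,.003),leaf(.132,y-.045,th,.003),leaf(.132,y+.045,th,.003),leaf(0,y+.045,th,.003)],col)
    u,v=(proj(c,T(p,[0,0,.06]))[0]*k).astype(int); out.append(im[v-300:v+300,u-400:u+400])
    cv2.imwrite(f"pics/ov_{n}.png",out[-1])
E
python3 r.py
```

```text
[ 0.5914  0.2703 -1.5045  0.3513  0.2765]
[('s', 'case', [-3.3, 1.7]), ('s', 'heel_spine', [-0.3, -1.5]), ('s', 'heel_edge', [-0.9, -0.2]), ('s', 'heel_upper_strip', [-0.7, 0.5]), ('s', 'buckle_edge', [-0.6, -0.4]), ('t', 'case', [0.3, 0.8]), ('t', 'heel_edge', [0.4, -0.6]), ('t', 'heel_upper_strip', [3.3, -1.3]), ('t', 'buckle_edge', [0.2, 1.7])]
```

View pics/ov_scene.png

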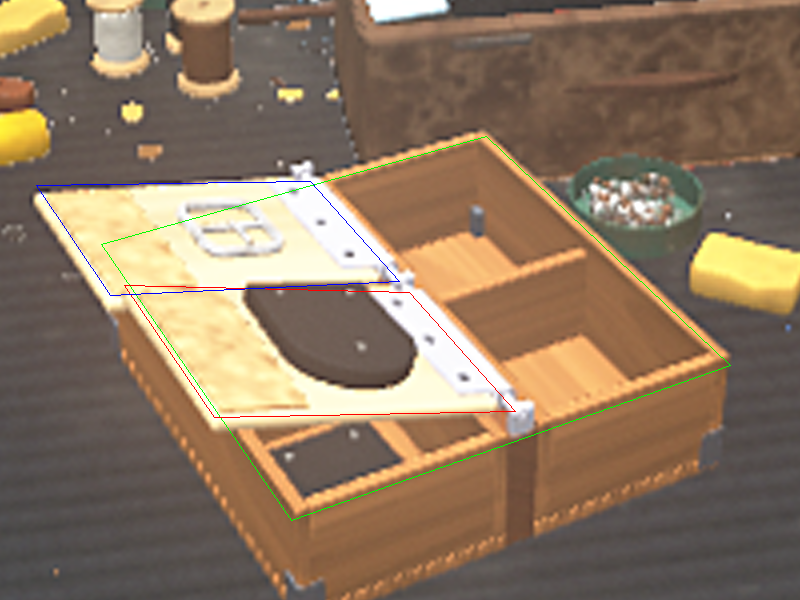

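View pics/ov_top.png

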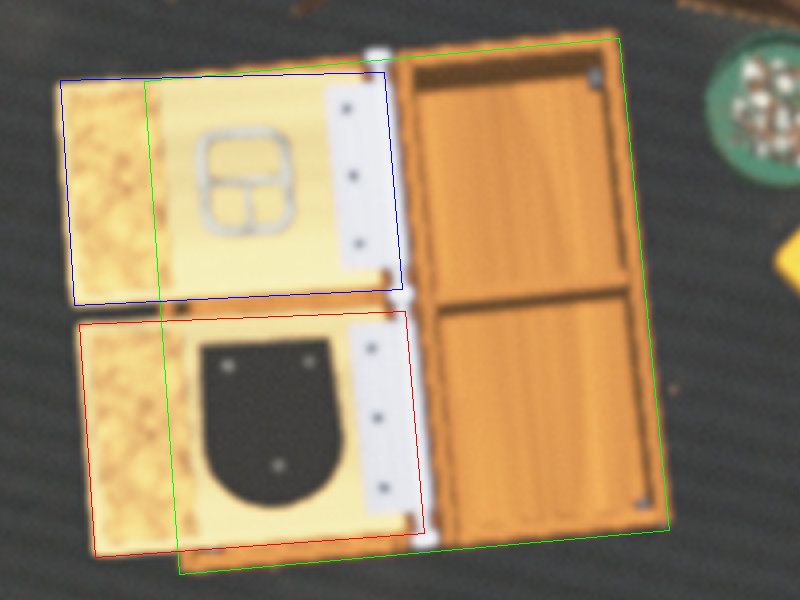

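The overlay fits within about 3 mm in both pictures; the heel leaf is at about 0.3 rad, with its edge near (0.533, 0.393, 0.105). I'll push with shut fingers tilted 45°, coming from the left under the free edge.

```bash
cat > plan.py <<'E'
from fit import *
from scipy.spatial.transform import Rotation as Ro
p=np.load("p.npy"); a=p[2]; EX=np.array([np.cos(a),np.sin(a),0]); EY=np.array([-np.sin(a),np.cos(a),0]); EZ=np.array([0,0,1.])
def C(x,y,z): return T(p,[x,y,z])[0]
def Rt(deg): # tool pitch below horizontal, pointing case +x
    d=np.radians(deg); z=np.cos(d)*EX-np.sin(d)*EZ; return np.c_[np.cross(-EY,z),-EY,z]
def incase(w): d=np.array(w)-[p[0],p[1],0]; return np.array([d@EX,d@EY,d[2]])
def plan(wps,start=None):
    s=sense(); P=np.array(s["tcp_pos"]);R=np.array(s["ee_rot"]); L=[];D=[]
    for W,RW,n in wps:
        for i in range(n):
            k=n-i; l=np.round(R.T@(W-P)/k*1000,0); d=np.round((Ro.from_matrix(R.T@RW)).as_rotvec()/k,3)
            P=P+R@l/1000; R=R@Ro.from_rotvec(d).as_matrix(); L.append(l.astype(int).tolist());D.append(d.tolist())
    print(L);print(D);print("end",P.round(4),incase(P).round(4), "step max",max(np.linalg.norm(L,axis=1)),max(np.degrees(np.linalg.norm(D,axis=1))))
def st():
    s=sense(); print("t",s["time_s"],"tcp",np.round(s["tcp_pos"],4),"case",incase(s["tcp_pos"]).round(4),"z",np.round(np.array(s["ee_rot"])[:,2],3),"F",np.round(s["wrist_force"],1),"j",np.round(s["joints"],0))
E
python3 - <<'E'
from plan import *
plan([(np.array([.42,-.1,.33]),Rt(90),10)])
E
```

```text
[[-37, 41, -11], [-42, 35, -11], [-47, 29, -11], [-50, 23, -11], [-53, 16, -11], [-54, 9, -10], [-55, 1, -11], [-55, -6, -10], [-53, -13, -11], [-51, -20, -10]]
[[0.0, -0.0, -0.134], [0.0, -0.0, -0.134], [0.0, -0.0, -0.134], [0.0, -0.0, -0.134], [0.0, -0.0, -0.134], [0.0, -0.0, -0.133], [0.0, -0.0, -0.134], [0.0, -0.0, -0.133], [0.0, -0.0, -0.134], [0.0, -0.0, -0.133]]
end [ 0.4197 -0.0999  0.3295] [ 0.3581 -0.1958  0.3295] step max 56.444663166680336 7.677634454753032
```

Emit:
step_arm(
  linear=[
    [-37,41,-11],
    [-42,35,-11],
    [-47,29,-11],
    [-50,23,-11],
    [-53,16,-11],
    [-54,9,-10],
    [-55,1,-11],
    [-55,-6,-10],
    [-53,-13,-11],
    [-51,-20,-10],
  ],
  delta_rot=[
    [0,0,-0.134],
    [0,0,-0.134],
    [0,0,-0.134],
    [0,0,-0.134],
    [0,0,-0.134],
    [0,0,-0.133],
    [0,0,-0.134],
    [0,0,-0.133],
    [0,0,-0.134],
    [0,0,-0.133],
  ],
  grip=[0,0,0,0,0,0,0,0,0,0],
)

```text
time_s: 2.75
tcp_pos: [0.4201, -0.0982, 0.3304]
ee_rot: [[0.071, -0.997, 0.001], [-0.997, -0.071, 0.0], [0.0, -0.001, -1.0]]
wrist_force: [0.4, 0.1, -0.0]
gripper_width: 0.015
gripper_force: 0.0
```

```bash
python3 - <<'E'
from plan import *
st(); plan([(C(-.22,-.055,.28),Rt(90),10)])
E
```

```text
t 2.75 tcp [ 0.4201 -0.0982  0.3304] case [ 0.3564 -0.1953  0.3304] z [ 0.001  0.    -1.   ] F [ 0.4  0.1 -0. ] j [  9.  -1. -13.   0. -78.  -5.]
[[-58, -14, 5], [-58, -14, 5], [-57, -14, 5], [-58, -14, 5], [-57, -14, 5], [-58, -14, 5], [-57, -15, 5], [-58, -14, 5], [-57, -14, 5], [-58, -15, 6]]
[[-0.0, -0.0, 0.0], [-0.0, -0.0, 0.0], [-0.0, -0.0, 0.001], [-0.0, -0.0, 0.0], [-0.0, -0.0, 0.001], [-0.0, -0.0, 0.0], [-0.0, -0.0, 0.001], [-0.0, -0.0, 0.0], [-0.001, -0.0, 0.001], [-0.0, -0.0, 0.0]]
end [0.522  0.4862 0.2796] [-0.22   -0.0549  0.2796] step max 60.207972893961475 0.08102846845413955
```

Emit:
step_arm(
  linear=[
    [-58,-14,5],
    [-58,-14,5],
    [-57,-14,5],
    [-58,-14,5],
    [-57,-14,5],
    [-58,-14,5],
    [-57,-15,5],
    [-58,-14,5],
    [-57,-14,5],
    [-58,-15,6],
  ],
  delta_rot=[
    [0,0,0],
    [0,0,0],
    [0,0,0],
    [0,0,0],
    [0,0,0],
    [0,0,0],
    [0,0,0],
    [0,0,0],
    [0,0,0],
    [0,0,0],
  ],
  grip=[0,0,0,0,0,0,0,0,0,0],
)

```text
time_s: 4.0
tcp_pos: [0.5236, 0.4861, 0.2786]
ee_rot: [[0.066, -0.998, 0.001], [-0.998, -0.066, 0.0], [-0.0, -0.001, -1.0]]
wrist_force: [1.2, -0.5, 0.4]
gripper_width: 0.009
gripper_force: 0.0
```

```bash
python3 - <<'E'
from plan import *
st(); plan([(C(-.20,-.055,.2),Rt(45),10)])
E
```

```text
t 4.0 tcp [0.5236 0.4861 0.2786] case [-0.2197 -0.0533  0.2786] z [ 0.001  0.    -1.   ] F [ 1.2 -0.5  0.4] j [ 56.  30.  21.   0. -81. -52.]
[[2, 0, 8], [1, 0, 8], [1, 0, 8], [0, 0, 8], [-1, 0, 8], [-1, 0, 8], [-2, 0, 8], [-2, 1, 8], [-3, 0, 7], [-4, 1, 8]]
[[-0.0, 0.079, -0.0], [-0.0, 0.079, -0.0], [-0.0, 0.078, -0.0], [-0.0, 0.079, -0.0], [-0.0, 0.078, -0.0], [-0.0, 0.079, -0.0], [-0.0, 0.078, -0.0], [-0.0, 0.079, -0.0], [-0.0, 0.078, -0.0], [-0.0, 0.079, -0.0]]
end [0.5229 0.4664 0.1995] [-0.2002 -0.0553  0.1995] step max 9.0 4.5263665815335035
```

Emit:
step_arm(
  linear=[
    [2,0,8],
    [1,0,8],
    [1,0,8],
    [0,0,8],
    [-1,0,8],
    [-1,0,8],
    [-2,0,8],
    [-2,1,8],
    [-3,0,7],
    [-4,1,8],
  ],
  delta_rot=[
    [0,0.079,0],
    [0,0.079,0],
    [0,0.078,0],
    [0,0.079,0],
    [0,0.078,0],
    [0,0.079,0],
    [0,0.078,0],
    [0,0.079,0],
    [0,0.078,0],
    [0,0.079,0],
  ],
  grip=[0,0,0,0,0,0,0,0,0,0],
)

```text
time_s: 5.25
tcp_pos: [0.5228, 0.4647, 0.1991]
ee_rot: [[0.046, -0.998, 0.047], [-0.704, -0.066, -0.708], [0.709, -0.0, -0.705]]
wrist_force: [0.3, 0.1, -0.3]
gripper_width: 0.004
gripper_force: 0.0
```

```bash
python3 - <<'E'
from plan import *
st(); plan([(C(-.17,-.055,.075),Rt(45),5),(C(-.125,-.055,.071),Rt(45),4)])
E
```

```text
t 5.25 tcp [0.5228 0.4647 0.1991] case [-0.1985 -0.0556  0.1991] z [ 0.047 -0.708 -0.705] F [ 0.3  0.1 -0.3] j [  63.   49.   25.   22. -106.  -61.]
[[-14, 0, 22], [-13, 0, 21], [-14, 0, 22], [-13, 0, 21], [-14, -1, 22], [7, 0, 9], [7, 0, 8], [8, 0, 9], [7, 0, 8]]
[[-0.0, -0.001, -0.0], [-0.0, -0.0, -0.0], [-0.0, -0.001, -0.0], [-0.0, -0.0, -0.0], [-0.0, -0.001, -0.0], [-0.0, 0.0, -0.0], [-0.0, 0.0, -0.0], [-0.0, 0.0, -0.0], [-0.0, 0.0, -0.0]]
end [0.5287 0.3919 0.0712] [-0.1254 -0.0545  0.0712] step max 26.095976701399778 0.057295779513082325
```

Emit:
step_arm(
  linear=[
    [-14,0,22],
    [-13,0,21],
    [-14,0,22],
    [-13,0,21],
    [-14,-1,22],
    [7,0,9],
    [7,0,8],
    [8,0,9],
    [7,0,8],
  ],
  delta_rot=[
    [0,0,0],
    [0,0,0],
    [0,0,0],
    [0,0,0],
    [0,0,0],
    [0,0,0],
    [0,0,0],
    [0,0,0],
    [0,0,0],
  ],
  grip=[0,0,0,0,0,0,0,0,0],
)

```text
time_s: 6.38
tcp_pos: [0.5288, 0.3912, 0.0726]
ee_rot: [[0.046, -0.998, 0.047], [-0.706, -0.066, -0.705], [0.706, -0.001, -0.708]]
wrist_force: [1.0, 0.6, 0.2]
gripper_width: 0.004
gripper_force: 0.0
```

```bash
python3 - <<'E'
from plan import *
st(); c=capture("scene"); im=cv2.resize(c["img"][150:350,170:437,::-1],None,fx=3,fy=3,interpolation=cv2.INTER_CUBIC); cv2.imwrite("pics/s1.png",im)
# tip follows under-face point at radius r, offset h below
for th in np.arange(.3,3.2,.2): print(round(th,1),np.round(leaf(.112,0,th,-.005),3)[[0,2]])
E
```

```text
t 6.375 tcp [0.5288 0.3912 0.0726] case [-0.1248 -0.0544  0.0726] z [ 0.047 -0.705 -0.708] F [1.  0.6 0.2] j [ 60.  49.   7.  23. -88. -66.]
0.3 [-0.108  0.093]
0.5 [-0.101  0.114]
0.7 [-0.089  0.133]
0.9 [-0.074  0.15 ]
1.1 [-0.055  0.163]
1.3 [-0.035  0.172]
1.5 [-0.013  0.176]
1.7 [0.009 0.177]
1.9 [0.031 0.173]
2.1 [0.052 0.164]
2.3 [0.071 0.152]
2.5 [0.087 0.136]
2.7 [0.099 0.117]
2.9 [0.108 0.097]
3.1 [0.112 0.075]
```

View pics/s1.png

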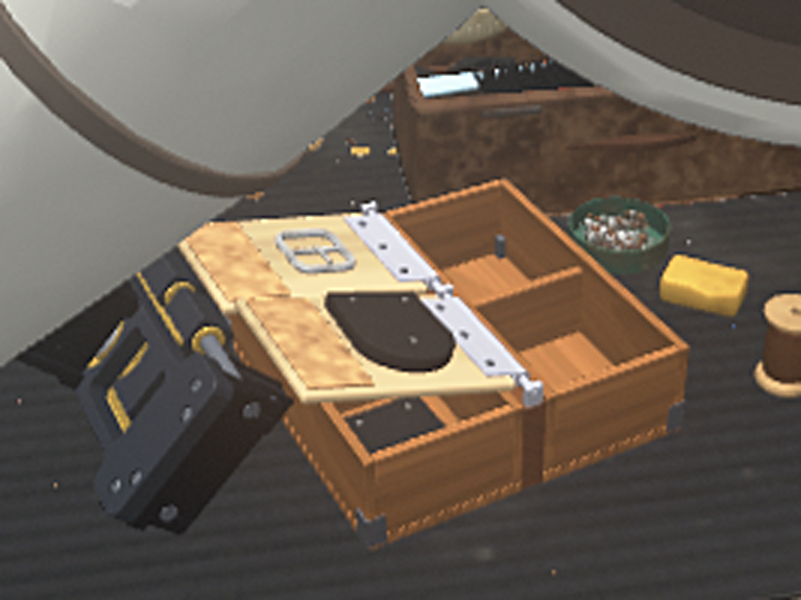

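The shut fingertips sit under the middle of the heel leaf's edge (about (260,380) in the crop) and the body is clear of the buckle leaf. Now I push the leaf along its arc.

```bash
cat >> plan.py <<'E'
def tip(th,deg=45,r=.110,y=-.053):
    d=np.radians(deg); xx=np.array([np.sin(d),np.cos(d)]); n=np.array([np.sin(th),np.cos(th)])
    return C(*leaf(r,y,th,-.005-.0095*abs(xx@n)))
E
python3 - <<'E'
from plan import *
plan([(tip(th),Rt(45),n) for th,n in ((.3,2),(.4,1),(.5,1),(.6,1),(.7,1),(.8,1),(.9,1),(1.,1),(1.1,1))])
E
```

```text
[[9, -1, 1], [10, -1, 0], [9, 0, -5], [9, 0, -5], [11, 0, -4], [10, 0, -3], [11, 0, -2], [11, 0, 0], [11, 0, 0], [12, 0, 2]]
[[0.001, -0.0, -0.001], [0.001, -0.0, -0.0], [-0.0, -0.0, -0.0], [-0.0, -0.0, -0.0], [-0.0, -0.0, -0.0], [-0.0, -0.0, -0.0], [-0.0, -0.0, -0.0], [-0.0, -0.0, -0.0], [-0.0, -0.0, -0.0], [-0.0, -0.0, -0.0]]
end [0.5346 0.3285 0.1566] [-0.0618 -0.0528  0.1566] step max 12.165525060596439 0.08102846845413955
```

Do a few rows first and check the force.

Emit:
step_arm(
  linear=[
    [9,-1,1],
    [10,-1,0],
    [9,0,-5],
    [9,0,-5],
  ],
  delta_rot=[
    [0,0,0],
    [0,0,0],
    [0,0,0],
    [0,0,0],
  ],
  grip=[0,0,0,0],
)

```text
time_s: 6.92
tcp_pos: [0.5317, 0.3719, 0.1046]
ee_rot: [[0.047, -0.998, 0.046], [-0.705, -0.066, -0.706], [0.708, 0.0, -0.707]]
wrist_force: [0.5, -0.2, -2.1]
gripper_width: 0.005
gripper_force: 0.7
```

Emit:
step_arm(
  linear=[
    [11,0,-4],
    [10,0,-3],
    [11,0,-2],
    [11,0,0],
    [11,0,0],
    [12,0,2],
  ],
  delta_rot=[
    [0,0,0],
    [0,0,0],
    [0,0,0],
    [0,0,0],
    [0,0,0],
    [0,0,0],
  ],
  grip=[0,0,0,0,0,0],
)

```text
time_s: 7.68
tcp_pos: [0.5346, 0.3301, 0.1561]
ee_rot: [[0.047, -0.998, 0.047], [-0.705, -0.066, -0.706], [0.707, -0.0, -0.707]]
wrist_force: [-0.0, 0.5, -1.5]
gripper_width: 0.007
gripper_force: 0.8
```

```bash
python3 - <<'E'
from plan import *
st(); c=capture("scene"); im=cv2.resize(c["img"][150:350,170:437,::-1],None,fx=3,fy=3,interpolation=cv2.INTER_CUBIC); cv2.imwrite("pics/s2.png",im)
plan([(tip(th),Rt(45),1) for th in np.arange(1.2,2.15,.1)])
E
```

```text
t 7.675 tcp [0.5346 0.3301 0.1561] case [-0.0634 -0.0527  0.1561] z [ 0.047 -0.706 -0.707] F [-0.   0.5 -1.5] j [ 57.  41.   2.  25. -90. -63.]
[[11, 0, 3], [10, 0, 4], [11, 0, 5], [10, 0, 6], [9, 0, 8], [8, 0, 8], [8, 0, 9], [6, 0, 10], [6, 0, 10], [4, 0, 11]]
[[0.001, -0.0, -0.001], [-0.0, -0.0, -0.0], [-0.0, -0.0, -0.0], [-0.0, -0.0, -0.0], [-0.0, -0.0, -0.0], [-0.0, -0.0, -0.0], [-0.0, -0.0, -0.0], [-0.0, -0.0, -0.0], [-0.0, -0.0, -0.0], [-0.0, -0.0, -0.0]]
end [0.5421 0.2183 0.1638] [ 0.0487 -0.0526  0.1638] step max 12.083045973594572 0.08102846845413955
```

View pics/s2.png

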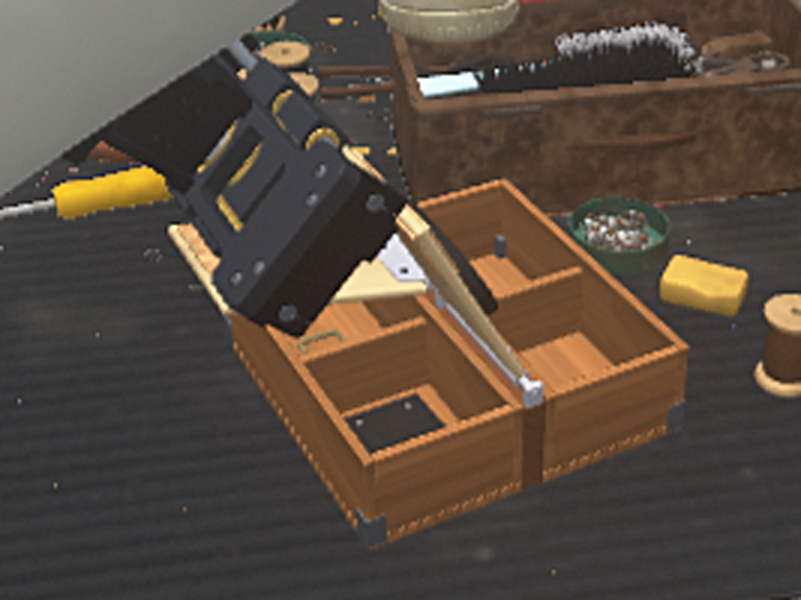

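The leaf stands at roughly 1.1 to 1.2 rad, with the case and buckle leaf unmoved. I'll carry on along the arc.

Emit:
step_arm(
  linear=[
    [11,0,3],
    [10,0,4],
    [11,0,5],
    [10,0,6],
    [9,0,8],
    [8,0,8],
    [8,0,9],
    [6,0,10],
    [6,0,10],
    [4,0,11],
  ],
  delta_rot=[
    [0,0,0],
    [0,0,0],
    [0,0,0],
    [0,0,0],
    [0,0,0],
    [0,0,0],
    [0,0,0],
    [0,0,0],
    [0,0,0],
    [0,0,0],
  ],
  grip=[0,0,0,0,0,0,0,0,0,0],
)

```text
time_s: 8.98
tcp_pos: [0.5419, 0.219, 0.162]
ee_rot: [[0.046, -0.998, 0.047], [-0.705, -0.066, -0.706], [0.708, -0.0, -0.706]]
wrist_force: [0.9, 0.9, 0.5]
gripper_width: 0.003
gripper_force: 0.5
```

```bash
python3 - <<'E'
from plan import *
st(); plan([(tip(th),Rt(45),1) for th in np.arange(2.2,2.95,.1)])
E
```

```text
t 8.975 tcp [0.5419 0.219  0.162 ] case [ 0.0479 -0.0527  0.162 ] z [ 0.047 -0.706 -0.706] F [0.9 0.9 0.5] j [ 51.  34. -11.  29. -82. -62.]
[[5, 0, 11], [2, 0, 12], [1, 0, 11], [-1, 0, 10], [-1, 0, 10], [-2, 0, 10], [-3, 0, 10], [-4, 0, 9]]
[[0.0, -0.001, -0.0], [0.0, 0.0, -0.0], [0.0, 0.0, -0.0], [0.0, 0.0, -0.0], [0.0, 0.0, -0.0], [0.0, 0.0, -0.0], [0.0, 0.0, -0.0], [0.0, 0.0, -0.0]]
end [0.5456 0.1626 0.1012] [ 0.1045 -0.0528  0.1012] step max 12.165525060596439 0.057295779513082325
```

Emit:
step_arm(
  linear=[
    [5,0,11],
    [2,0,12],
    [1,0,11],
    [-1,0,10],
    [-1,0,10],
    [-2,0,10],
    [-3,0,10],
    [-4,0,9],
  ],
  delta_rot=[
    [0,0,0],
    [0,0,0],
    [0,0,0],
    [0,0,0],
    [0,0,0],
    [0,0,0],
    [0,0,0],
    [0,0,0],
  ],
  grip=[0,0,0,0,0,0,0,0],
)

```text
time_s: 9.98
tcp_pos: [0.5456, 0.1632, 0.1007]
ee_rot: [[0.047, -0.998, 0.047], [-0.705, -0.066, -0.706], [0.707, -0.0, -0.707]]
wrist_force: [-1.0, 1.3, 0.8]
gripper_width: 0.008
gripper_force: 0.4
```

```bash
python3 - <<'E'
from plan import *
st(); plan([(tip(th),Rt(45),1) for th in np.arange(3.,3.2,.07)])
c=capture("scene"); im=cv2.resize(c["img"][150:350,170:437,::-1],None,fx=3,fy=3,interpolation=cv2.INTER_CUBIC); cv2.imwrite("pics/s3.png",im)
E
```

```text
t 9.975 tcp [0.5456 0.1632 0.1007] case [ 0.1039 -0.0527  0.1007] z [ 0.047 -0.706 -0.707] F [-1.   1.3  0.8] j [ 47.  36. -20.  33. -72. -65.]
[[-4, 0, 9], [-4, 0, 6], [-5, 0, 6]]
[[0.0, -0.0, -0.0], [0.0, -0.0, -0.0], [0.0, -0.0, -0.0]]
end [0.546  0.1575 0.0766] [ 0.1096 -0.0527  0.0766] step max 9.848857801796104 0.0
```

View pics/s3.png

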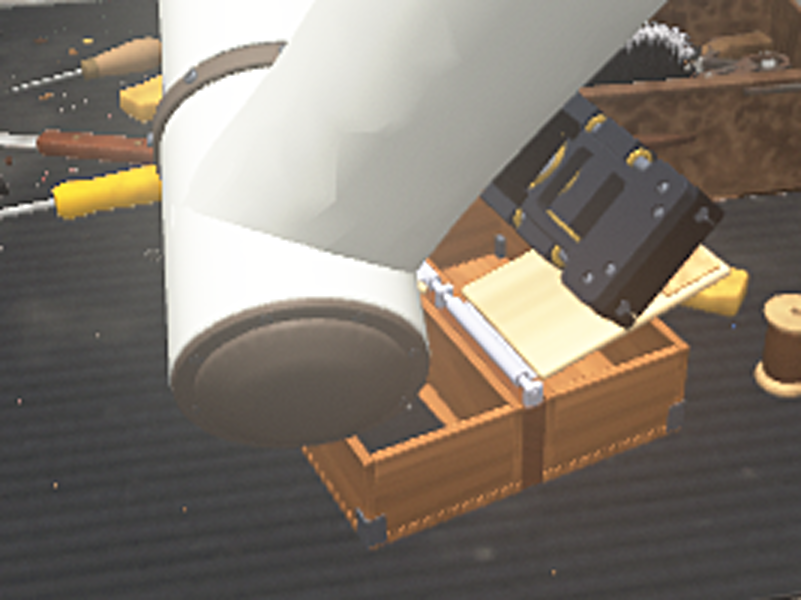

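The leaf is at about 2.85 rad, being pressed by the fingertip on its upper-facing strip; now the last few degrees.

Emit:
step_arm(
  linear=[
    [-4,0,9],
    [-4,0,6],
    [-5,0,6],
    [0,0,0],
  ],
  delta_rot=[
    [0,0,0],
    [0,0,0],
    [0,0,0],
    [0,0,0],
  ],
  grip=[0,0,0,0],
)

```text
time_s: 10.52
tcp_pos: [0.546, 0.1577, 0.0774]
ee_rot: [[0.047, -0.998, 0.047], [-0.704, -0.066, -0.707], [0.708, 0.0, -0.706]]
wrist_force: [-0.2, 0.6, 1.6]
gripper_width: 0.005
gripper_force: 1.1
```

Emit:
step_arm(
  linear=[
    [-1,0,1],
    [0,0,0],
  ],
  delta_rot=[
    [0,0,0],
    [0,0,0],
  ],
  grip=[0,0],
)

```text
time_s: 10.78
tcp_pos: [0.5461, 0.1577, 0.077]
ee_rot: [[0.046, -0.998, 0.047], [-0.704, -0.066, -0.707], [0.708, -0.001, -0.706]]
wrist_force: [-2.0, 0.8, 6.0]
gripper_width: 0.007
gripper_force: 2.9
```

Emit:
step_arm(
  linear=[
    [-1,0,1],
    [0,0,0],
  ],
  delta_rot=[
    [0,0,0],
    [0,0,0],
  ],
  grip=[0,0],
)

```text
time_s: 11.02
tcp_pos: [0.5462, 0.1576, 0.0767]
ee_rot: [[0.046, -0.998, 0.048], [-0.703, -0.066, -0.708], [0.709, -0.001, -0.705]]
wrist_force: [-2.1, 1.1, 10.0]
gripper_width: 0.007
gripper_force: 4.9
```

```bash
python3 - <<'E'
from plan import *
st(); R=np.array(sense()["ee_rot"]); P=np.array(sense()["tcp_pos"])
plan([(P+[0,0,.12],R,5)])
E
```

```text
t 11.025 tcp [0.5462 0.1576 0.0767] case [ 0.1095 -0.0526  0.0767] z [ 0.048 -0.708 -0.705] F [-2.1  1.1 10. ] j [ 47.  37. -22.  34. -69. -66.]
[[17, 0, -17], [17, 0, -17], [17, 0, -17], [17, 0, -17], [17, 0, -17]]
[[0.0, 0.0, 0.0], [0.0, 0.0, 0.0], [0.0, 0.0, 0.0], [0.0, 0.0, 0.0], [0.0, 0.0, 0.0]]
end [0.546 0.158 0.197] [ 0.1091 -0.0527  0.197 ] step max 24.041630560342615 0.0
```

The force now climbs with almost no motion, so the end stop is reached at exactly the flat height (z 0.0767). I'll back off straight up, then away.

Emit:
step_arm(
  linear=[
    [5,0,-5],
    [17,0,-17],
    [17,0,-17],
    [17,0,-17],
    [17,0,-17],
    [17,0,-17],
    [30,30,-30],
    [30,30,-30],
    [0,50,0],
    [0,50,0],
  ],
  delta_rot=[
    [0,0,0],
    [0,0,0],
    [0,0,0],
    [0,0,0],
    [0,0,0],
    [0,0,0],
    [0,0,0],
    [0,0,0],
    [0,0,0],
    [0,0,0],
  ],
  grip=[0,0,0,0,0,0,0,0,0,0],
)

```text
time_s: 12.28
tcp_pos: [0.3848, 0.1469, 0.2863]
ee_rot: [[0.046, -0.998, 0.046], [-0.707, -0.065, -0.705], [0.706, -0.0, -0.708]]
wrist_force: [-1.2, 0.9, 0.0]
gripper_width: 0.012
gripper_force: 0.0
```

```bash
python3 - <<'E'
from plan import *
st(); out=[]
for n in("scene","top"):
    c=capture(n); k=4; im=cv2.resize(c["img"][...,::-1],None,fx=k,fy=k,interpolation=cv2.INTER_CUBIC)
    for y,th,col in((-.0495,np.pi,(0,0,255)),(.0495,p[4],(255,0,0))):
        h=.003 if th<1 else -.003
        q=(proj(c,T(p,[leaf(r,y+w,th,h) for r,w in((0,-.045),(.132,-.045),(.132,.045),(0,.045))]))*k+2).astype(int); cv2.polylines(im,[q],True,col,1)
    u,v=(proj(c,T(p,[0,0,.06]))[0]*k).astype(int); out.append(cv2.resize(im[v-300:v+300,u-400:u+400],(400,300)) if 0 else im[v-260:v+260,u-400:u+400])
    for l in ("spool","tin","wax"):
        r=landmark_of(n,l)
        if r: print(n,l,atz(c,r[0]["point"],0).round(4))
cv2.imwrite("pics/e.png",cv2.resize(np.vstack(out),(462,600),interpolation=cv2.INTER_AREA))
E
```

```text
t 12.275 tcp [0.3848 0.1469 0.2863] case [ 0.1095 -0.2143  0.2863] z [ 0.046 -0.705 -0.708] F [-1.2  0.9  0. ] j [ 61.  13. -25.  23. -92. -65.]
scene spool [0.5236 0.0753 0.    ]
scene tin [0.6841 0.1004 0.    ]
scene wax [0.613  0.0752 0.    ]
top spool [0.5092 0.0775 0.    ]
top tin [0.6848 0.1076 0.    ]
top wax [0.606  0.0855 0.    ]
```

View pics/e.png

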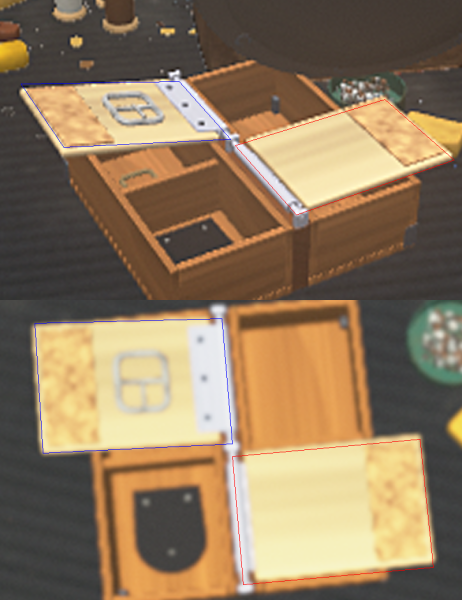

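The end picture shows the heel leaf lying flat over the right tray, on the predicted outline. The buckle leaf, case and loose things are where they were, and the hand is clear.

```bash
python3 -c "
from station import finish_job
print(finish_job())"
```

```text
the job is handed in; nothing more can be done
None
```

The heel leaf is turned over and lies flat over the right-hand tray, pushed only with the shut fingertips; the hand is clear, the case, buckle leaf and loose things show no visible shift in the last pictures, and the job was handed in at about 12.4 s.

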